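# Set the sprung length stop and butt the relief tile against it

## Robot

A 6-joint arm with a two-finger parallel gripper is mounted at the origin on the work surface. World frame = base frame: x ahead of the robot, y to its left, z up, the work surface at z = 0. Lengths are in m, angles in rad, forces in N, time in s.
With the tool pointing down it reaches from about 0.35 to 0.975 m from the base axis. Payload 4.9 kg.
Tool frame: the origin (TCP) lies between the finger pads; the fingertips stand 14 mm ahead of it and the grasp point (between the pads) lies 5 mm behind it; z points along the fingers, y is the line along which they close (so a half turn about z gives the same grasp; the last joint's range is limited). The gripper opens to 85 mm and grips with 20 to 120 N. Pads are 22 mm wide; open, the fingers measure 114 mm over their backs; the gripper's body (76 mm by 85 mm) begins 54 mm behind the grasp point. The pads swing forward as they close: fully open they stand 13 mm farther back than shut.
Start: joints at [1.126, 0.053, 1.613, -0, 1.476, -0.119], TCP at [0.2, 0.592, 0.245] pointing down, gripper open.
Joint ranges: [-3.01, 3.01], [-1.01, 2.22], [0.06, 2.58], [-1.02, 4.17], [0.09, 2.62], [-3.14, 3.14]. Speed limits (rad/s): [2.57, 2.57, 3.14, 3.14, 3.14, 3.14].

## Interface

Orientations are given as a unit quaternion [w, x, y, z].
In Python, from cell import status, eyes, bot gives the robot as it stands.
- The arm moves only by the shell command python3 -m handwheel 'ROWS' [FORCE]. ROWS is JSON, a list of rows, each a list of 3 entries, a list of its own where there are three numbers: the shift along the tool's x, y, z in units of 25 cm (1.0 is 25 cm), then the turn about the tool's z in units of pi/4 rad (1.0 is pi/4 rad), then the opening, from -1 (shut) to 1 (fully open). In form: [[[tx, ty, tz], spin, claw], ...]. A call has exactly 8 rows; each row is the pose to reach, as a shift and turn from the pose commanded when the call began, along the tool's axes at that moment; what a row does not reach only later rows make up. A row lasts 1/8 s, in which the tool goes at most 62.5 mm and 10.7 degrees, less where a joint would pass 70% of its speed; a pose out of reach is approached as far as the arm can. A call with a number of a shift or a turn outside -1 to 1 is refused whole. A call with a gripper value outside its range is refused whole. The fingers move at their own pace and stop on an object; FORCE is the grip in N (left out, the last holds). Time passes only in rows, so rows that repeat a pose let the fingers close, or fill a call up. It gives the time, the measured TCP pose, the force, the opening and the grip force at its end, in the units of the state.
- status.read_state(): the state, without advancing time (a new reading comes with each control period).
- eyes.grab_frame(name): name is "scene" or "side" or "wrist"; returns the picture (384x512x3 uint8, red, green, blue); there is no depth.
- eyes.camera_info(name): a dict with "fx", "fy", "cx", "cy" (pixels), "R" (3x3) and "t" (3): a world point X has camera coordinates R X + t; the wrist camera has in their place "T_tool_cam" (4x4, takes a point from camera to tool coordinates, whose origin is the TCP and whose axes are the flange's). Camera axes: x right, y down, z forward; pixel columns grow to the right and rows downward; lengths in m; the calibration is good to about 2 mm. A picture is of the moment at which its call begins: read the wrist's pose just before it. camera_info takes no time and is no camera call.
- bot.job_done(): hands the job in; it is judged then, once.
The state is a dict: "clock": time; "qpos": joint angles; "joint_vel": joint speeds; "joint_torque": joint torques, N m; "eef_pos": TCP position; "tcp_rot": TCP orientation; "wrist_force": force on the tool from outside, world axes, zero at the start; "torque": the same for the moment, N m; "finger_gap": finger opening in m; "finger_force": force on a finger pad.
Only numpy, scipy, OpenCV 4.12 (cv2) and the standard library are available. Lean on these libraries where they do the work, as an engineer would, in place of code of your own. Each camera call takes 0.05 s, during which the arm holds its last target. There are 200 camera calls.

## Task

Pull the sprung length stop of the jig out by its steel loop to the notch marked by the tall index pin, and shift the loop sideways into that notch so that the stop stays there by itself when let go. Then slide the rectangular relief tile, flat on the table, until its long edge lies flush along the jig's front face and its short edge touches the stop plate. Leave everything else on the table where it is.

Things in the scene. Friction and masses are not known exactly. Their poses are not given: they have to be found in the camera images.
- jig: Fixed jig on the table: plywood deck 24 mm high, local x 0 to 120 mm, local y -230 to +220 mm. Origin at table height on the deck's upright front face (towards the robot): this face, local x = 0, is the fence for the tile. Local y is the direction the stop is pulled out, z is up. A grey spring case, top 64 mm above the table, sits on the deck at local y -228 to -128 mm.
- gate (a point): Point in the dark steel gate plate on the deck (plate top 34 mm above the table) where the gate pin stands at home: jig x = 50, y = -100 mm. From here a straight slot runs along the jig's +y; three notches, 20 mm wide and 28 mm apart, open from it to the +x side, divided by 8 mm teeth. Axes are the jig's.
- slide (a joint): Travel of the sprung stop along the jig's +y, m: 0 home (start), 0.112 end. A spring pulls it home with about 2.5 N at 0, 8 N at the end. The gate pin is at jig y = -0.100 + this value. Seated in the three notches it reads 0.034, 0.062 or 0.090; each notch lets the pin in sideways from that value to 8 mm beyond it (aim 4 mm beyond).
- handle (a joint): Sideways shift of loop and gate pin along the jig's +x (away from the fence), m: 0 (start) = in the straight slot, where the stop runs; 0.018 = fully in a notch. About 1 N of friction, no spring; it passes 0.002 only when facing a notch. In a notch, the slide's spring presses the pin against the tooth on its -y side and it stays.
- pull_loop (a point): Centre of the horizontal square pull loop of round steel bar: 56 x 56 mm clear inside, 76 mm outside, bar 10 mm thick, from 52 to 62 mm above the table. The gate plate below ends at 34 mm, so closed fingertips can be put down inside the loop to z = 39 mm and pull it and shift it sideways. Moves with slide and handle; axes are the jig's.
- gate_pin (a point): Top of the round dark head (20 mm across, top 51.5 mm above the table) of the 12 mm gate pin, 50 mm behind the loop's centre along the jig's -y. Moves with the loop.
- stop_face (a point): Middle of the face of the steel stop plate that looks along the jig's +y, 12 mm above the table, 34 mm in front of the fence. The plate spans jig x -63 to -5 mm and 3.5 to 42 mm above the table, and moves with the slide; this face is 5 mm beyond the gate pin's centre in jig y. Axes are the jig's.
- index_pin: Tall steel pin, 12 mm in diameter, 40 mm high, on the deck at jig x = 100 mm behind one of the three notches (which one varies). Origin at its foot, 24 mm above the table; axes are the jig's. In the wanted notch the seated gate pin's centre has the same jig y as this pin.
- stud1: Short round stud, 15 mm across and 10 mm high, fixed behind one of the other notches. Origin at its foot.
- stud2: Another such short stud behind the remaining notch. Origin at its foot.
- tile: Loose green rectangular tile, 100 (local x) x 140 (local y) x 18 mm, oval relief ridges 3 mm proud on top, about 0.5 kg. Origin at the centre of its underside. Lies flat in front of the fence on the +y side of the stop, turned up to 0.25 rad from the jig's axes. Home: its centre at jig x = -0.050 and 0.070 beyond the stop face in jig y, axes parallel to the jig's.
- bowl: White bowl, 110 mm across, 45 mm high, on the table between robot and jig. Origin under its centre. Not to be moved.
- spatula: Palette knife, 200 mm long along local x, lying right of the jig. Origin in the middle of its underside. Not to be moved.
- brush: Brush, 190 mm long along local x, lying left of the jig. Not to be moved.
- square_tile: Pale square tile 150 x 150 x 10 mm, lying at the left nearer the robot. Origin under its centre. Not to be moved.
- spray: Spray bottle, 54 mm across, 149 mm high, beside one end of the jig. Origin under its centre. Not to be moved.
- jar: Glass jar with steel lid, 72 mm across, 110 mm high, beside one end of the jig. Origin under its centre. Not to be moved.
- heat_gun: Black heat gun, 200 mm long, lying on its side at the right. Not to be moved.
Mind the look-alikes: they are no part of the job. Several things look just like the tile: the one meant starts farthest to the robot's left.

How it is judged:
On the way, in this order (a step that is already met when the one before it is completed fails the run):
1. the stop is pulled out and its pin lies in the notch at the tall index pin (value of joint handle above 0.012 m and y of gate_pin in the frame of index_pin between -0.006 and 0.006 m), for 0.3 s.
2. the tile lies flush along the fence and against the stop (all of step 1 and x of tile in the frame of jig above -0.054 m and angle between the x axis of tile and the x axis of jig, either way round below 0.05 rad and y of tile in the frame of stop_face between 0.065 and 0.074 m and angle between tile's own z axis and vertical below 0.05 rad), for 0.2 s.
At the end, for the whole second after the job is handed in: The gate pin is in the notch at the tall index pin (shifted at least 12 mm into it, within 6 mm of the index pin along the jig) and the stop is at rest; the tile lies flat and still, its long edge within 4 mm of the fence and parallel within 0.05 rad, its short edge within 4 mm of the stop plate (all of step 2 and velocity of joint slide between -0.02 and 0.02 m/s and linear speed of tile below 0.02 m/s); the robot touches nothing.
It fails at once if a bystander (bowl, spatula, brush, square tile, spray bottle, jar or heat gun) is moved more than 30 mm (distance of any of bowl, spatula, brush, square_tile, spray, jar, heat_gun from where it was at the start of the episode above 0.03 m).
It also fails if it takes over 67 s, if anything falls off the work surface, if the arm or the gripper's body presses on something with over 40 N, if the wrist force passes 120 N, or if a joint passes its speed limit or range.

## Working session

There is one attempt and no reset: what is moved stays moved. The work goes in short steps, Python scripts to look and compute and a shell command to move; the robot and the scene stay as the last step left them, time stands still between calls to the robot, and variables do not carry over. Pictures are saved under pics/ and viewed, at most 10 in all, crops included, and the job is handed in when it is done.

```bash
mkdir -p pics; ls
python3 - <<'E'
from cell import status, eyes, bot
import cv2
s=status.read_state();print(s)
for n in ("scene","side"):
    cv2.imwrite(f"pics/{n}0.png",cv2.resize(eyes.grab_frame(n)[:,:,::-1],(800,600),interpolation=cv2.INTER_CUBIC))
    print(eyes.camera_info(n))
print(eyes.camera_info("wrist"))
E
```

```text
pics
{'clock': 0.0, 'qpos': array([ 1.12603207e+00,  5.33683089e-02,  1.61431369e+00,  4.80664805e-06,
        1.47598853e+00, -1.19010162e-01]), 'joint_vel': array([ 0.0003334 ,  0.00020409, -0.00248037,  0.00078699, -0.00021783,
        0.00096076]), 'joint_torque': array([ 1.59329982e-03, -3.93688023e+01, -3.70173275e+01, -7.84853705e-05,
        7.08619933e-03,  4.57241125e-07]), 'eef_pos': array([0.19975926, 0.59158461, 0.24404413]), 'tcp_rot': array([-2.91296899e-04,  1.62157983e-01,  9.86764262e-01, -9.97263840e-04]), 'wrist_force': array([0.34983081, 0.11580856, 0.10740016]), 'torque': array([0.02630582, 0.00808854, 0.09174797]), 'finger_force': 0.0, 'finger_gap': 0.08523430896648648}
{'fx': 382.0815042169785, 'fy': 382.0815042169785, 'cx': 253.69840090939334, 'cy': 195.29805313539887, 'R': array([[ 0.41978052,  0.90761138,  0.00508986],
       [ 0.77216803, -0.35417792, -0.52755525],
       [-0.47701243,  0.22538764, -0.84950548]]), 't': array([-0.2133916 , -0.38935572,  1.49727427])}
{'fx': 491.814509361879, 'fy': 491.814509361879, 'cx': 249.15292041834726, 'cy': 197.56344289566312, 'R': array([[ 0.76342919, -0.64589083,  0.00094847],
       [-0.3073854 , -0.36461371, -0.87896021],
       [ 0.56805817,  0.67073234, -0.47689416]]), 't': array([-0.42831555,  0.22132544,  1.4220888 ])}
{'fx': 329.1590395391072, 'fy': 329.1590395391072, 'cx': 257.2066458120515, 'cy': 193.52216212155508, 'T_tool_cam': array([[ 2.82804125e-04, -9.60366784e-01, -2.78739235e-01,
         7.14523180e-02],
       [ 9.99999952e-01,  3.07569975e-04, -4.51169938e-05,
        -6.85021033e-04],
       [ 1.29060682e-04, -2.78739209e-01,  9.60366824e-01,
        -1.28324515e-01],
       [ 0.00000000e+00,  0.00000000e+00,  0.00000000e+00,
         1.00000000e+00]])}
```

View pics/scene0.png

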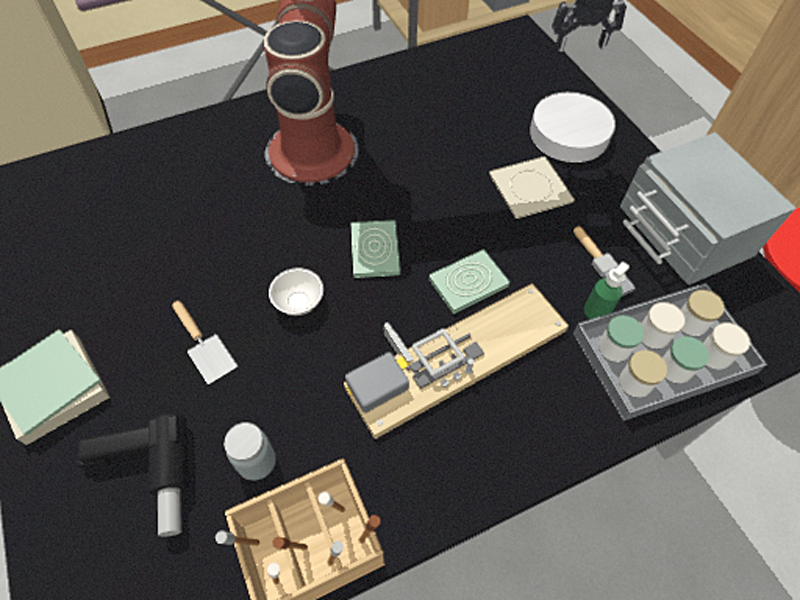

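View pics/side0.png

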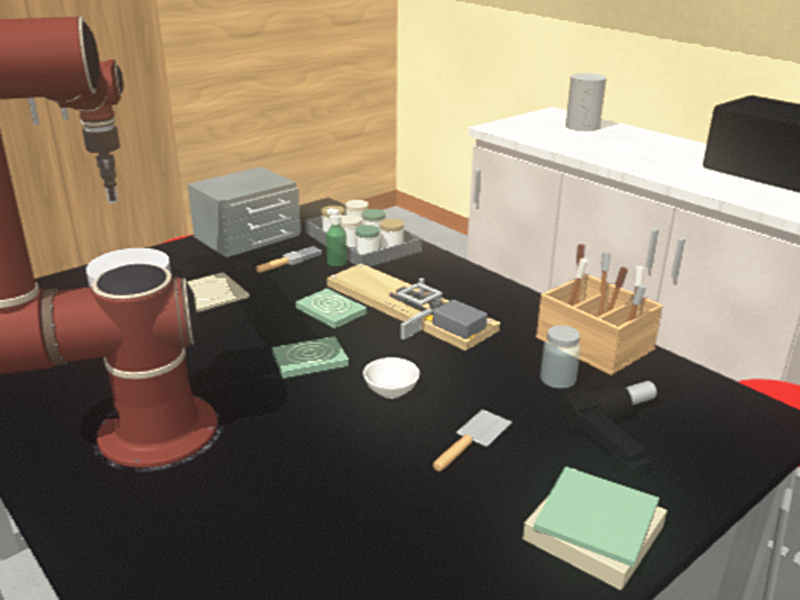

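Scene: the jig's deck corners are at about (345,385), (378,435), (567,325) and (530,287), the loop at (440,352), the target tile at (470,280) and the look-alike at (375,248). I'll enlarge both views.

Run:
```python
import cv2,numpy as np
from cell import eyes
a=np.mean([eyes.grab_frame("scene").astype(float) for _ in range(3)],0).astype(np.uint8)[:,:,::-1]
cv2.imwrite("pics/sc1.png",cv2.resize(a[155:283,212:372],(800,640),interpolation=cv2.INTER_CUBIC)[:600])
b=np.mean([eyes.grab_frame("side").astype(float) for _ in range(3)],0).astype(np.uint8)[:,:,::-1]
cv2.imwrite("pics/si1.png",cv2.resize(b[160:232,180:330],(800,384),interpolation=cv2.INTER_CUBIC))
```

```text
(no output)
```

View pics/sc1.png

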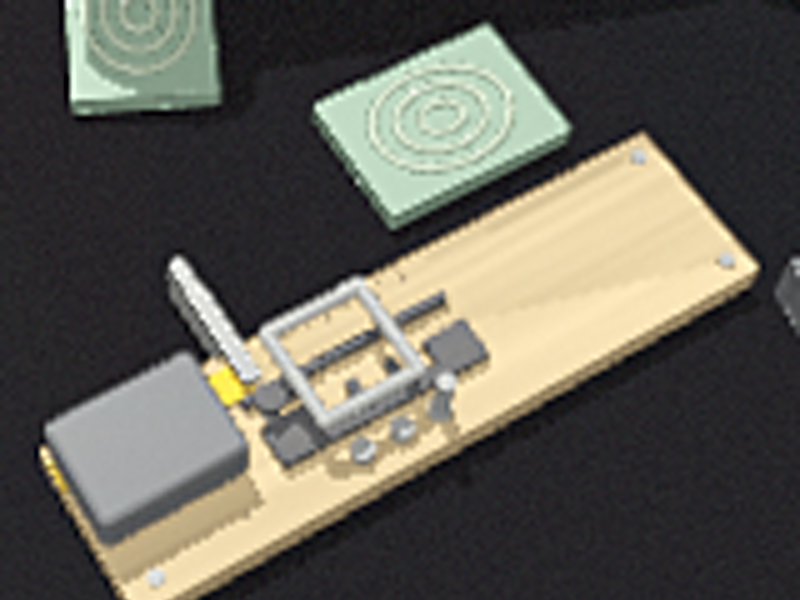

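The crop shows the tall index pin (foot at about (440,417)) at the far, +y, end beyond studs (362,452) and (403,430). So it is the third notch, at slide 0.090. Next I'll fit the jig and tile poses.

```bash
cat > h.py <<'E'
import numpy as np
from scipy.optimize import least_squares
from scipy.spatial.transform import Rotation as Rn
from cell import status,eyes
def proj(X,n="scene"):
    c=eyes.camera_info(n);p=np.atleast_2d(X)@np.array(c["R"]).T+c["t"]
    return np.c_[c["fx"]*p[:,0]/p[:,2]+c["cx"],c["fy"]*p[:,1]/p[:,2]+c["cy"]]
def W(p,L):
    L=np.atleast_2d(L);c,s=np.cos(p[2]),np.sin(p[2])
    return np.c_[p[0]+c*L[:,0]-s*L[:,1],p[1]+s*L[:,0]+c*L[:,1],L[:,2]]
def fit(L,px,g,n="scene"):
    r=least_squares(lambda p:(proj(W(p,L),n)-px).ravel(),g,loss="soft_l1",f_scale=.5)
    return r.x,np.round(proj(W(r.x,L),n)-px,2)
def crop(u):return np.array([212,155])+(np.array(u)+.5)/5-.5
def wproj(X,s):
    """world -> wrist pixel, s a state"""
    c=eyes.camera_info("wrist");T=np.eye(4);T[:3,:3]=Rn.from_quat(np.roll(s["tcp_rot"],-1)).as_matrix();T[:3,3]=s["eef_pos"]
    M=np.linalg.inv(T@c["T_tool_cam"]);p=np.atleast_2d(X)@M[:3,:3].T+M[:3,3]
    return np.c_[c["fx"]*p[:,0]/p[:,2]+c["cx"],c["fy"]*p[:,1]/p[:,2]+c["cy"]]
E
python3 - <<'E'
from h import *
L=np.array([[0,220,24],[120,220,24],[0,-230,24],[12,-88,62],[12,-12,62],[88,-12,62],[88,-88,62],[100,-10,64]])/1e3
px=crop([[647,132],[760,265],[42,447],[262,328],[362,280],[425,375],[322,428],[447,378]])
for g in ([.7,0,0],[.7,0,.5],[.6,.2,-.5]):
    p,e=fit(L,px,g);print(p,np.abs(e).mean())
print(e.tolist())
T=np.array([[50,70,18],[-50,70,18],[-50,-70,18],[50,-70,18]])/1e3
t,e2=fit(T,crop([[572,128],[490,25],[315,105],[392,215]]),[.55,.2,p[2]]);print("tile",t,e2.tolist())
c,s=np.cos(p[2]),np.sin(p[2]);R=np.array([[c,-s],[s,c]])
print("tile in jig",R.T@(t[:2]-p[:2]),t[2]-p[2])
st=status.read_state();print(st["eef_pos"],Rn.from_quat(np.roll(st["tcp_rot"],-1)).as_matrix().round(3).tolist())
for nm,l in dict(loop=(.05,-.05),loopout=(.05,.044),seat=(.068,.04)).items():print(nm,W(p,[*l,0]))
E
```

```text
[0.60920675 0.05949648 0.09834296] 0.596875
[0.60920675 0.05949648 0.09834296] 0.596875
[0.60920675 0.05949648 0.09834296] 0.596875
[[-0.5, 0.07], [0.1, 0.74], [-0.5, 0.29], [-1.28, -0.14], [0.16, -1.71], [1.59, -1.35], [0.34, -0.06], [0.12, 0.6]]
tile [0.51774905 0.16600291 0.07023688] [[0.09, 0.29], [-0.08, -0.27], [-0.18, -0.22], [0.16, 0.16]]
tile in jig [-0.08055852  0.11497155] -0.02810608499141598
[0.1999856  0.59203555 0.24511244] [[-0.947, 0.32, -0.0], [0.32, 0.947, -0.0], [0.0, -0.0, -1.0]]
loop [[0.66387438 0.01464729 0.        ]]
loopout [[0.65464504 0.10819311 0.        ]]
seat [[0.67295081 0.10597975 0.        ]]
```

View pics/si1.png

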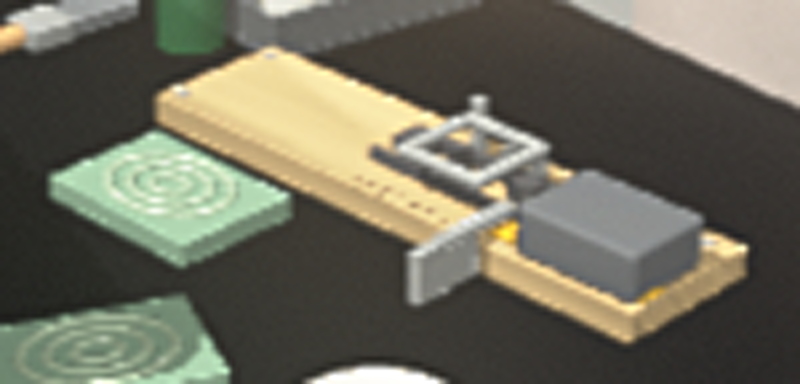

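The side view confirms the third notch. Now I'll move above the loop.

```bash
python3 -m handwheel '[[[-0.2,-0.13,0],0,1],[[-0.4,-0.26,0],0,1],[[-0.6,-0.39,0],0,1],[[-0.83,-0.53,0],0,1],[[-0.83,-0.53,0],0,1],[[-0.83,-0.53,0],0,1],[[-0.83,-0.53,0],0,1],[[-0.83,-0.53,0],0,1]]'
python3 -m handwheel '[[[-0.2,-0.13,0],0,1],[[-0.4,-0.26,0],0,1],[[-0.6,-0.39,0],0,1],[[-0.83,-0.53,0],0,1],[[-0.83,-0.53,0],0,1],[[-0.83,-0.53,0],0,1],[[-0.83,-0.53,0],0,1],[[-0.83,-0.53,0],0,1]]'
python3 -m handwheel '[[[-0.2,-0.13,0],-0.1,-1],[[-0.4,-0.26,0],-0.3,-1],[[-0.6,-0.39,0],-0.54,-1],[[-0.83,-0.53,0],-0.54,-1],[[-0.83,-0.53,0],-0.54,-1],[[-0.83,-0.53,0],-0.54,-1],[[-0.83,-0.53,0],-0.54,-1],[[-0.83,-0.53,0],-0.54,-1]]'
cat > look.py <<'E'
import sys,cv2
from h import *
s=status.read_state();a=eyes.grab_frame("wrist")[:,:,::-1]
cv2.imwrite(f"pics/{sys.argv[1]}.png",cv2.resize(a,(800,600),interpolation=cv2.INTER_CUBIC))
np.save(sys.argv[1]+".npy",{k:s[k] for k in("eef_pos","tcp_rot")},allow_pickle=True)
print(s["clock"],s["eef_pos"],Rn.from_quat(np.roll(s["tcp_rot"],-1)).as_matrix().round(3).tolist(),s["wrist_force"].round(1))
E
python3 look.py w1
```

```text
clock: 1.4
eef_pos: [0.3534, 0.4011, 0.2452]
tcp_rot: [-0.0, 0.161, 0.987, -0.0]
wrist_force: [0.2, 0.8, -0.5]
finger_gap: 0.0852
finger_force: 0.0
clock: 2.4
eef_pos: [0.5076, 0.2095, 0.2453]
tcp_rot: [-0.0, 0.161, 0.987, 0.0]
wrist_force: [-0.0, -1.0, -0.3]
finger_gap: 0.0855
finger_force: 0.0
clock: 3.4
eef_pos: [0.662, 0.0177, 0.2457]
tcp_rot: [0.0, -0.05, 0.999, 0.0]
wrist_force: [0.0, -0.1, 0.5]
finger_gap: 0.0003
finger_force: 0.0
3.4 [0.66199617 0.01770903 0.24569656] [[-0.995, -0.1, 0.0], [-0.1, 0.995, 0.0], [-0.0, 0.0, -1.0]] [ 0.  -0.1  0.5]
```

View pics/w1.png

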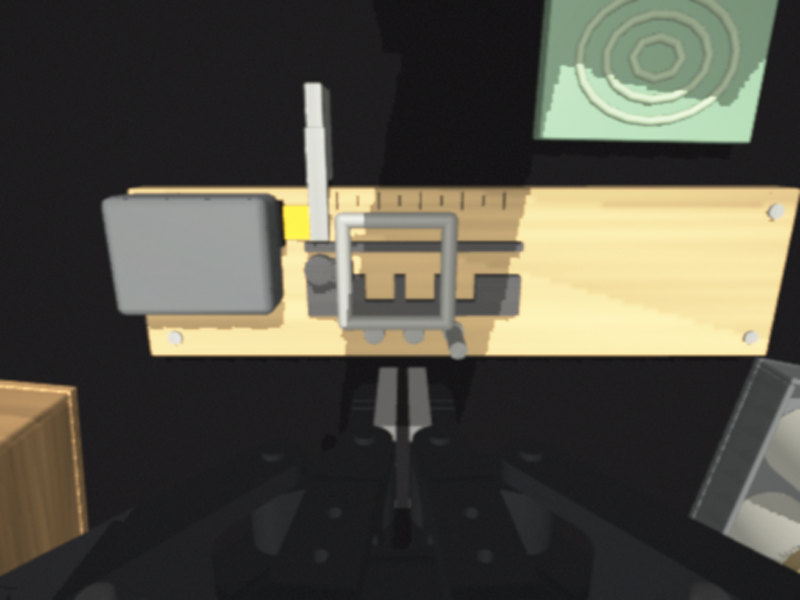

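The wrist view (800x600) shows loop outer corners at (336,213), (458,213), (460,330) and (338,330). Deck corners are (130,188), (797,188), (152,355) and (767,355), and the index pin top is at (457,350). Refitting.

```bash
cat > wf.py <<'E'
from h import *
def wfit(L,px,g,s):
    px=(np.array(px,float)+.5)*.64-.5
    r=least_squares(lambda p:(wproj(W(p,L),s)-px).ravel(),g,loss="soft_l1",f_scale=.7)
    return r.x,np.round(wproj(W(r.x,L),s)-px,1).tolist()
E
python3 - <<'E'
from wf import *
s=np.load("w1.npy",allow_pickle=True).item()
L=np.array([[0,-230,24],[0,220,24],[120,-230,24],[120,220,24],[100,-10,64]])/1e3
p,e=wfit(L,[[130,188],[797,188],[152,355],[767,355],[457,350]],[.609,.059,.098],s);print("jig",p,e)
l,e=wfit(np.array([[-38,-38,62],[-38,38,62],[38,38,62],[38,-38,62]])/1e3,[[336,213],[458,213],[460,330],[338,330]],[.66,.015,.1],s);print("loop",l,e)
t,e=wfit(np.array([[50,-70,18],[50,70,18]])/1e3,[[535,138],[749,142]],[.52,.166,.07],s);print("tile",t,e)
c,n=np.cos(p[2]),np.sin(p[2]);R=np.array([[c,-n],[n,c]])
print("loop in jig",R.T@(l[:2]-p[:2]),"tile",R.T@(t[:2]-p[:2]),t[2]-p[2])
print("tcp in jig",R.T@(s["eef_pos"][:2]-p[:2]))
E
```

```text
jig [0.6079353  0.05844592 0.10065983] [[-2.5, -0.2], [3.5, -0.3], [-0.8, 0.4], [-0.1, 0.4], [1.0, 0.1]]
loop [0.66245679 0.01485831 0.10458981] [[-1.0, -0.5], [1.9, -0.8], [-1.5, 0.8], [0.8, 1.0]]
tile [0.51660961 0.16271641 0.08351537] [[0.8, 0.0], [-0.8, -0.1]]
loop in jig [ 0.04986538 -0.04884583] tile [-0.08038528  0.11291999] -0.01714446427233915
tcp in jig [ 0.04969357 -0.04596326]
```

```bash
python3 -m handwheel '[[[0,-0.012,0.2],0,-1],[[0,-0.012,0.4],0,-1],[[0,-0.012,0.55],0,-1],[[0,-0.012,0.65],0,-1],[[0,-0.012,0.72],0,-1],[[0,-0.012,0.755],0,-1],[[0,-0.012,0.755],0,-1],[[0,-0.012,0.755],0,-1]]'
python3 -m handwheel '[[[0,0.04,0],0,-1],[[0,0.09,0],0,-1],[[0,0.15,0],0,-1],[[0,0.21,0],0,-1],[[0,0.27,0],0,-1],[[0,0.33,0],0,-1],[[0,0.38,0],0,-1],[[0,0.38,0],0,-1]]'
python3 look.py w2
```

```text
clock: 4.45
eef_pos: [0.6638, 0.0133, 0.058]
tcp_rot: [0.001, -0.049, 0.999, -0.0]
wrist_force: [-0.1, 0.0, -0.3]
finger_gap: 0.0001
finger_force: 0.0
clock: 5.45
eef_pos: [0.6539, 0.1085, 0.0573]
tcp_rot: [0.001, -0.05, 0.999, -0.001]
wrist_force: [1.6, -5.4, 4.2]
finger_gap: -0.0001
finger_force: 3.1
5.45 [0.65394069 0.10852997 0.05730993] [[-0.995, -0.1, 0.001], [-0.1, 0.995, -0.001], [-0.001, -0.001, -1.0]] [ 1.6 -5.4  4.2]
```

View pics/w2.png

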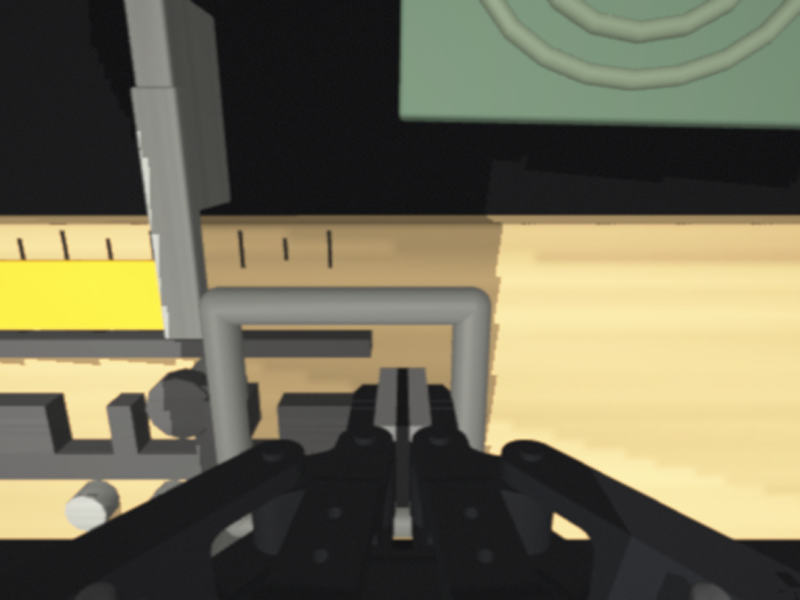

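The loop is pulled out: its outer far corners are at about (201,300) and (490,300), and the gate pin head is at about (182,403). Computing the slide value.

Run:
```python
from wf import *
s=np.load("w2.npy",allow_pickle=True).item();p=[.608,.0585,.1005]
f=lambda P:((wproj(W(p,P),s)+.5)/.64-.5).round(0).tolist()
for sl in (.074,.078,.082,.086):
    y=-.05+sl
    print(sl,"corners",f([[.012,y-.038,.057],[.012,y+.038,.057],[.05,y-.05,.0515]]),"idx",f([[.1,-.01,.064]]),"stopface top",f([[-.063,y-.045,.042],[-.005,y-.045,.042]]))
c,n=np.cos(p[2]),np.sin(p[2]);print(np.array([[c,n],[-n,c]])@(s["eef_pos"][:2]-p[:2]))
```

```text
0.074 corners [[174.0, 286.0], [469.0, 286.0], [157.0, 409.0]] idx [[215.0, 583.0]] stopface top [[134.0, -25.0], [164.0, 213.0]]
0.078 corners [[190.0, 286.0], [484.0, 286.0], [171.0, 409.0]] idx [[215.0, 583.0]] stopface top [[150.0, -25.0], [179.0, 213.0]]
0.082 corners [[205.0, 286.0], [500.0, 286.0], [185.0, 409.0]] idx [[215.0, 583.0]] stopface top [[166.0, -25.0], [193.0, 213.0]]
0.086 corners [[221.0, 286.0], [515.0, 286.0], [199.0, 409.0]] idx [[215.0, 583.0]] stopface top [[183.0, -25.0], [208.0, 213.0]]
[0.05072843 0.04516826]
```

```bash
python3 - <<'E'
from wf import *
s=np.load("w2.npy",allow_pickle=True).item();p=[.608,.0585,.1005]
print(((wproj(W(p,[[.1,-.066,.034],[.1,-.038,.034],[.1,-.01,.034],[.0,-.01,.024]]),s)+.5)/.64-.5).round(0).tolist())
E
python3 -m handwheel '[[[0,0.03,0],0,-1],[[0,0.057,0],0,-1],[[0,0.057,0],0,-1],[[-0.03,0.057,0],0,-1],[[-0.06,0.057,0],0,-1],[[-0.09,0.057,0],0,-1],[[-0.12,0.057,0],0,-1],[[-0.12,0.057,0],0,-1]]'
python3 look.py w3
```

```text
[[85.0, 514.0], [165.0, 514.0], [245.0, 514.0], [227.0, 223.0]]
clock: 6.5
eef_pos: [0.6809, 0.124, 0.0553]
tcp_rot: [-0.002, -0.049, 0.999, -0.001]
wrist_force: [-0.3, -8.1, 0.9]
finger_gap: 0.0
finger_force: 3.5
6.5 [0.68087978 0.12403969 0.05532524] [[-0.995, -0.098, -0.004], [-0.098, 0.995, -0.002], [0.004, -0.002, -1.0]] [-0.3 -8.1  0.9]
```

View pics/w3.png

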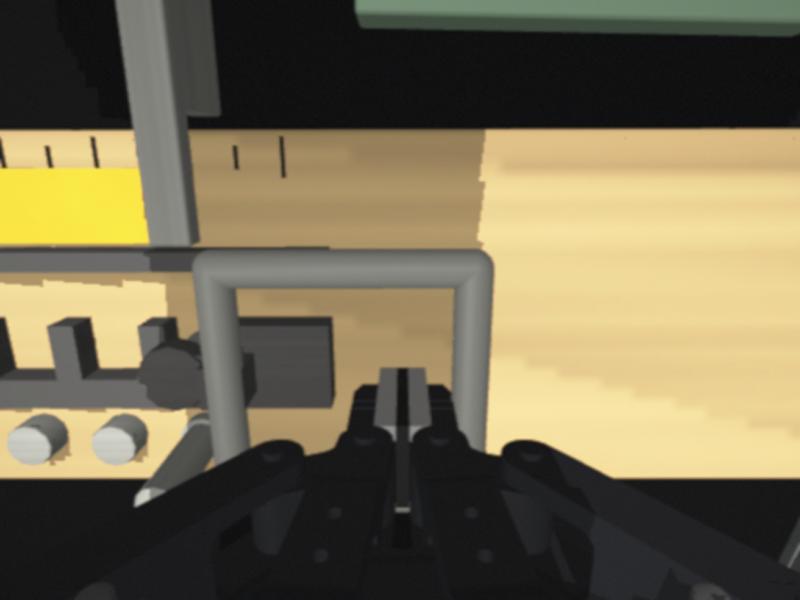

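The pin head at (175,372) is entering the third notch, past the last tooth. I'll finish the shift, ease back and lift.

```bash
python3 -m handwheel '[[[-0.02,0,0],0,-1],[[-0.036,0,0],0,-1],[[-0.036,0,0],0,-1],[[-0.036,-0.02,0],0,-1],[[-0.036,-0.04,0],0,-1],[[-0.02,-0.05,0],0,-1],[[0.03,-0.06,0],0,-1],[[0.03,-0.06,0],0,-1]]'
python3 -m handwheel '[[[0,0,-0.15],0,-1],[[0,0,-0.3],0,-1],[[0.1,0,-0.45],0,-1],[[0.25,0.02,-0.55],0,-1],[[0.4,0.04,-0.6],0,-1],[[0.5,0.06,-0.65],0,-1],[[0.5,0.06,-0.65],0,-1],[[0.5,0.06,-0.65],0,-1]]'
python3 look.py w4
```

```text
clock: 7.55
eef_pos: [0.6749, 0.1094, 0.0563]
tcp_rot: [-0.0, -0.049, 0.999, 0.0]
wrist_force: [1.4, 0.5, 0.5]
finger_gap: 0.0
finger_force: 0.0
clock: 8.55
eef_pos: [0.5506, 0.112, 0.219]
tcp_rot: [0.0, -0.049, 0.999, 0.0]
wrist_force: [0.2, 0.2, -0.1]
finger_gap: -0.0001
finger_force: 0.0
8.55 [0.55057069 0.1119609  0.21899882] [[-0.995, -0.098, 0.001], [-0.098, 0.995, 0.0], [-0.001, 0.0, -1.0]] [ 0.2  0.2 -0.1]
```

View pics/w4.png

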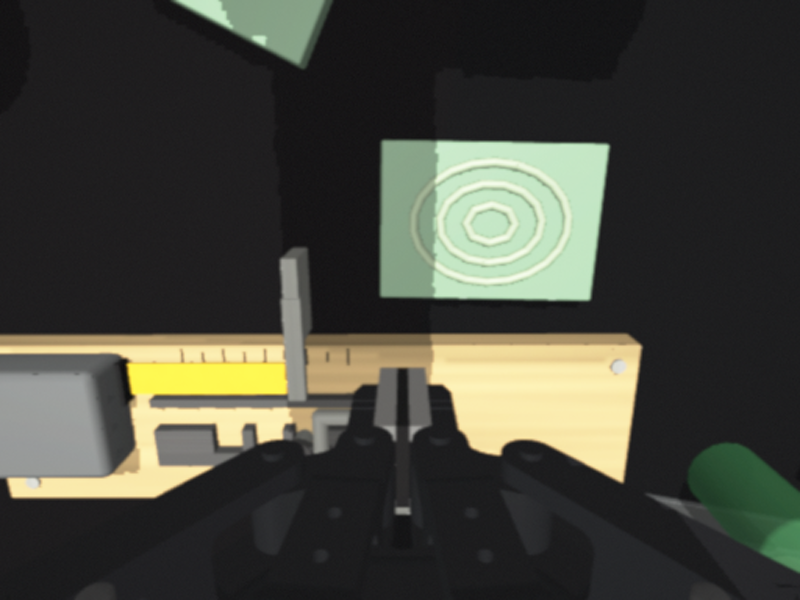

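The stop stays out. Tile top corners are (380,140), (608,145), (590,300) and (379,297), and the fence corner is at (640,346). Measuring the tile and stop.

Run:
```python
from wf import *
s=np.load("w4.npy",allow_pickle=True).item();p=np.array([.608,.0585,.1005])
c,n=np.cos(p[2]),np.sin(p[2]);R=np.array([[c,n],[-n,c]])
t,e=wfit(np.array([[50,70,18],[-50,70,18],[-50,-70,18],[50,-70,18]])/1e3,[[590,299],[608,145],[380,140],[379,296]],[.52,.166,.09],s)
print("tile jig",R@(t[:2]-p[:2]),t[2]-p[2],e)
f=lambda P:((wproj(W(p,P),s)+.5)/.64-.5).round(0).tolist()
print("stop",f([[-.063,-.005,.042],[-.005,-.005,.042]]),"fence top",f([[0,0,.024],[0,.22,.024]]),"loop far corner -y",f([[.012+.018,.04-.038,.057]]))
print("tcp jig",R@(s["eef_pos"][:2]-p[:2]))
```

```text
tile jig [-0.08027263  0.11414742] -0.017953559763897384 [[-0.4, 0.9], [0.4, -1.1], [-0.2, -0.3], [0.1, 0.8]]
stop [[297.0, 258.0], [302.0, 348.0]] fence top [[315.0, 345.0], [643.0, 344.0]] loop far corner -y [[312.0, 409.0]]
tcp jig [-0.05177575  0.05895308]
```

Seating is confirmed: the loop corner and stop match the predictions for slide 0.090. Next I'll push the tile to the fence with open fingers.

```bash
python3 -m handwheel '[[[0.2,0.1,0.1],0,1],[[0.43,0.21,0.25],0,1],[[0.43,0.21,0.45],0,1],[[0.43,0.21,0.62],0,1],[[0.43,0.21,0.74],0,1],[[0.43,0.21,0.8],0,1],[[0.43,0.21,0.84],0,1],[[0.43,0.21,0.84],0,1]]'
python3 -m handwheel '[[[-0.03,0,0],0,1],[[-0.06,0,0],0,1],[[-0.09,0,0],0,1],[[-0.12,0,0],0,1],[[-0.14,0,0],0,1],[[-0.15,0,0],0,1],[[-0.16,0,0],0,1],[[-0.16,0,0],0,1]]'
```

```text
clock: 9.6
eef_pos: [0.4383, 0.1536, 0.009]
tcp_rot: [-0.0, -0.049, 0.999, -0.0]
wrist_force: [1.0, -0.0, 0.2]
finger_gap: 0.0858
finger_force: 0.0
clock: 10.6
eef_pos: [0.4781, 0.1576, 0.009]
tcp_rot: [0.0, -0.049, 0.999, 0.0]
wrist_force: [-0.2, -0.0, -0.8]
finger_gap: 0.0851
finger_force: 0.3
```

```bash
python3 -m handwheel '[[[-0.01,0,0],0,1],[[-0.015,0,0],0,1],[[-0.02,0,0],0,1],[[-0.024,0,0],0,1],[[-0.028,0,0],0,1],[[-0.032,0,0],0,1],[[-0.032,0,0],0,1],[[-0.032,0,0],0,1]]'
python3 look.py w5
```

```text
clock: 11.6
eef_pos: [0.4859, 0.1584, 0.0091]
tcp_rot: [0.0, -0.049, 0.999, -0.0]
wrist_force: [-0.6, -0.7, -0.6]
finger_gap: 0.0855
finger_force: 0.5
11.6 [0.48594916 0.1583642  0.00912317] [[-0.995, -0.098, 0.0], [-0.098, 0.995, 0.0], [-0.0, -0.0, -1.0]] [-0.6 -0.7 -0.6]
```

View pics/w5.png

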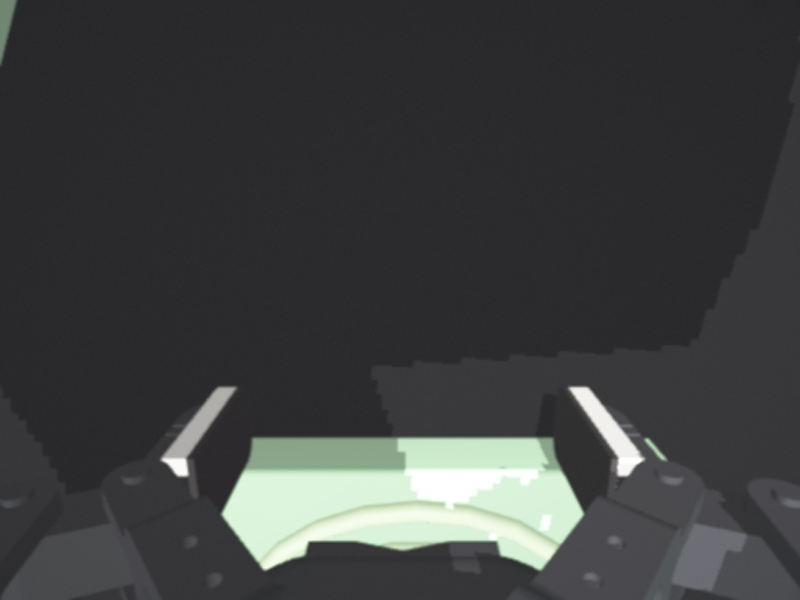

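The fingers rest on the tile's near edge. I'll press to confirm contact with the fence, then go round to the +y end.

```bash
python3 -m handwheel '[[[-0.004,0,0],0,1],[[-0.008,0,0],0,1],[[-0.008,0,0],0,1],[[-0.012,0,0],0,1],[[-0.012,0,0],0,1],[[-0.012,0,0],0,1],[[-0.012,0,0],0,1],[[-0.012,0,0],0,1]]'
python3 -m handwheel '[[[0.04,0,0],0,1],[[0.06,0,-0.05],0,1],[[0.06,0,-0.3],0,-1],[[0,0.2,-0.4],0,-1],[[-0.1,0.35,-0.4],0,-1],[[-0.22,0.42,-0.4],0,-1],[[-0.22,0.42,-0.4],0,-1],[[-0.22,0.42,-0.4],0,-1]]'
```

```text
clock: 12.65
eef_pos: [0.4875, 0.1585, 0.0089]
tcp_rot: [-0.002, -0.049, 0.999, -0.0]
wrist_force: [-7.9, -1.6, 5.6]
finger_gap: 0.0853
finger_force: 4.0
clock: 13.65
eef_pos: [0.5328, 0.2682, 0.1094]
tcp_rot: [0.0, -0.049, 0.999, -0.0]
wrist_force: [-0.4, 0.2, -0.2]
finger_gap: 0.0003
finger_force: 0.0
```

```bash
python3 -m handwheel '[[[-0.07,0,0.15],0,-1],[[-0.07,0,0.28],0,-1],[[-0.07,0,0.355],0,-1],[[-0.07,0,0.355],0,-1],[[-0.07,-0.04,0.355],0,-1],[[-0.07,-0.08,0.355],0,-1],[[-0.07,-0.12,0.355],0,-1],[[-0.07,-0.12,0.355],0,-1]]'
python3 -m handwheel '[[[0,-0.03,0],0,-1],[[0,-0.06,0],0,-1],[[0,-0.09,0],0,-1],[[0,-0.11,0],0,-1],[[0,-0.13,0],0,-1],[[0,-0.138,0],0,-1],[[0,-0.138,0],0,-1],[[0,-0.138,0],0,-1]]'
```

```text
clock: 14.65
eef_pos: [0.5543, 0.2396, 0.0212]
tcp_rot: [0.001, -0.049, 0.999, -0.0]
wrist_force: [-0.5, 0.4, 0.4]
finger_gap: 0.0001
finger_force: 0.1
clock: 15.65
eef_pos: [0.5573, 0.206, 0.0206]
tcp_rot: [0.0, -0.049, 0.999, 0.0]
wrist_force: [0.3, 3.3, 4.1]
finger_gap: 0.0003
finger_force: 2.5
```

```bash
python3 -m handwheel '[[[0,-0.004,0],0,-1],[[0,-0.008,0],0,-1],[[0,-0.012,0],0,-1],[[0,-0.016,0],0,-1],[[0,-0.016,0],0,-1],[[0,-0.016,0],0,-1],[[0,-0.016,0],0,-1],[[0,-0.016,0],0,-1]]'
python3 -m handwheel '[[[0,-0.003,0],0,-1],[[0,-0.006,0],0,-1],[[0,-0.006,0],0,-1],[[0,-0.006,0],0,-1],[[0,-0.006,0],0,-1],[[0,-0.006,0],0,-1],[[0,-0.006,0],0,-1],[[0,-0.006,0],0,-1]]'
```

```text
clock: 16.65
eef_pos: [0.5573, 0.2037, 0.0207]
tcp_rot: [0.0, -0.049, 0.999, 0.002]
wrist_force: [-0.7, 9.3, 6.0]
finger_gap: -0.0
finger_force: 5.4
clock: 17.65
eef_pos: [0.5572, 0.2033, 0.0207]
tcp_rot: [0.0, -0.049, 0.999, 0.003]
wrist_force: [-1.3, 13.0, 5.0]
finger_gap: 0.0001
finger_force: 7.2
```

It is against the stop. Backing off and checking from above.

```bash
python3 -m handwheel '[[[0,0.04,0],0,-1],[[0,0.08,0],0,-1],[[0,0.08,-0.2],0,-1],[[0.02,0,-0.4],0,-1],[[0.04,-0.12,-0.6],0,-1],[[0.06,-0.3,-0.8],0,-1],[[0.06,-0.34,-0.8],0,-1],[[0.06,-0.34,-0.8],0,-1]]'
python3 look.py w6
```

```text
clock: 18.65
eef_pos: [0.5505, 0.1138, 0.2193]
tcp_rot: [-0.001, -0.048, 0.999, -0.0]
wrist_force: [-0.3, 1.2, -0.2]
finger_gap: 0.0001
finger_force: 0.0
18.65 [0.55047685 0.11378249 0.21933843] [[-0.995, -0.096, -0.001], [-0.096, 0.995, -0.0], [0.001, -0.0, -1.0]] [-0.3  1.2 -0.2]
```

View pics/w6.png

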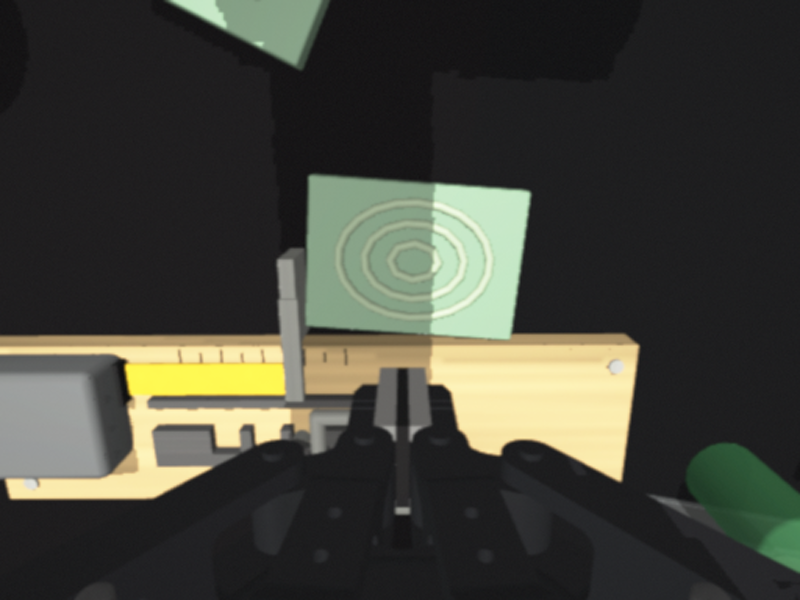

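The tile touches the stop, but its -y end is about 5 mm off the fence (turned about -0.05 rad). I'll push it flush again with open fingers.

```bash
python3 -m handwheel '[[[0.2,0.006,0.05],0,1],[[0.39,0.012,0.2],0,1],[[0.39,0.012,0.42],0,1],[[0.39,0.012,0.6],0,1],[[0.39,0.012,0.74],0,1],[[0.39,0.012,0.8],0,1],[[0.39,0.012,0.842],0,1],[[0.39,0.012,0.842],0,1]]'
python3 -m handwheel '[[[-0.04,0,0],0,1],[[-0.08,0,0],0,1],[[-0.11,0,0],0,1],[[-0.13,0,0],0,1],[[-0.145,0,0],0,1],[[-0.155,0,0],0,1],[[-0.162,0,0],0,1],[[-0.162,0,0],0,1]]'
python3 -m handwheel '[[[-0.004,0,0],0,1],[[-0.008,0,0],0,1],[[-0.012,0,0],0,1],[[-0.014,0,0],0,1],[[-0.014,0,0],0,1],[[-0.014,0,0],0,1],[[-0.014,0,0],0,1],[[-0.014,0,0],0,1]]'
```

```text
clock: 19.7
eef_pos: [0.4535, 0.1082, 0.0096]
tcp_rot: [-0.0, -0.049, 0.999, -0.0]
wrist_force: [0.5, 1.0, 0.2]
finger_gap: 0.0853
finger_force: 0.0
clock: 20.7
eef_pos: [0.4922, 0.1117, 0.0093]
tcp_rot: [-0.002, -0.049, 0.999, -0.0]
wrist_force: [-6.8, -2.6, 4.8]
finger_gap: 0.085
finger_force: 3.5
clock: 21.7
eef_pos: [0.4923, 0.112, 0.0086]
tcp_rot: [-0.007, -0.05, 0.999, -0.0]
wrist_force: [-16.8, -3.5, 12.6]
finger_gap: 0.0853
finger_force: 8.9
```

Flush against the fence. I've used all 10 pictures, so I'll measure the tile with image code from the same viewpoint.

```bash
python3 -m handwheel '[[[0.04,0,0],0,1],[[0.07,0,0],0,1],[[0.07,0,-0.2],0,1],[[0.07,0,-0.4],0,-1],[[0,0,-0.6],0,-1],[[-0.15,0,-0.84],0,-1],[[-0.23,0,-0.84],0,-1],[[-0.23,0,-0.84],0,-1]]'
cat > seg.py <<'E'
import sys,cv2
from wf import *
p=np.array([.608,.0585,.1005]);c,n=np.cos(p[2]),np.sin(p[2]);R=np.array([[c,n],[-n,c]])
def seg(name):
    s=np.load(name+".npy",allow_pickle=True).item();a=cv2.imread(f"pics/{name}.png").astype(int)
    b,g,r=a[...,0],a[...,1],a[...,2]
    m=((g>r+9)&(g>b+6)&(g>60)).astype(np.uint8);m[:,620:]=0;m[:120]=0;m[370:]=0
    m=cv2.morphologyEx(m,cv2.MORPH_CLOSE,np.ones((15,15)))
    k=max(cv2.findContours(m,cv2.RETR_EXTERNAL,cv2.CHAIN_APPROX_NONE)[0],key=cv2.contourArea)
    q=cv2.approxPolyDP(cv2.convexHull(k),18,True)[:,0].astype(float)
    print(name,q.tolist())
    if len(q)!=4:return
    L=np.array([[50,70,18],[-50,70,18],[-50,-70,18],[50,-70,18]])/1e3
    pr=(wproj(W([.55,.13,.1],L),s)+.5)/.64-.5;pr+=q.mean(0)-pr.mean(0)
    q=q[[np.argmin(np.hypot(*(q-x).T)) for x in pr]]
    t,e=wfit(L,q,[.55,.13,.1],s);print(" tile jig",(R@(t[:2]-p[:2])).round(4),"yaw",round(t[2]-p[2],4),e)
for x in sys.argv[1:]:seg(x)
E
python3 look.py w7; python3 seg.py w4 w6 w7
```

```text
clock: 22.7
eef_pos: [0.5561, 0.118, 0.2213]
tcp_rot: [0.002, -0.049, 0.999, 0.0]
wrist_force: [-0.3, 0.7, -1.4]
finger_gap: 0.0002
finger_force: 0.0
22.7 [0.55606609 0.1180049  0.22131904] [[-0.995, -0.098, 0.003], [-0.098, 0.995, 0.0], [-0.003, 0.0, -1.0]] [-0.3  0.7 -1.4]
w4 [[381.0, 141.0], [608.0, 143.0], [590.0, 300.0], [381.0, 297.0]]
 tile jig [-0.0801  0.1146] yaw -0.0128 [[0.4, 0.1], [0.7, -0.0], [-0.6, -0.4], [-0.5, 0.6]]
w6 [[307.0, 177.0], [529.0, 190.0], [509.0, 338.0], [307.0, 326.0]]
 tile jig [-0.0562  0.0675] yaw -0.0634 [[1.2, 0.8], [0.5, -0.3], [-0.4, -0.8], [-1.2, 1.0]]
w7 [[523.0, 182.0], [511.0, 330.0], [310.0, 330.0], [301.0, 182.0]]
 tile jig [-0.05    0.0701] yaw -0.003 [[1.6, 1.0], [0.3, -0.5], [-0.3, -0.6], [-1.0, 0.8]]
```

There is still about 5 mm to the stop. A centred tap along -y should close it.

```bash
python3 -m handwheel '[[[0.017,0.2,0.05],0,-1],[[0.017,0.436,0.15],0,-1],[[0.017,0.436,0.35],0,-1],[[0.017,0.436,0.55],0,-1],[[0.017,0.436,0.7],0,-1],[[0.017,0.436,0.77],0,-1],[[0.017,0.436,0.803],0,-1],[[0.017,0.436,0.803],0,-1]]'
python3 -m handwheel '[[[0,-0.025,0],0,-1],[[0,-0.05,0],0,-1],[[0,-0.06,0],0,-1],[[0,-0.07,0],0,-1],[[0,-0.08,0],0,-1],[[0,-0.088,0],0,-1],[[0,-0.096,0],0,-1],[[0,-0.096,0],0,-1]]'
python3 -m handwheel '[[[0,-0.003,0],0,-1],[[0,-0.006,0],0,-1],[[0,-0.009,0],0,-1],[[0,-0.012,0],0,-1],[[0,-0.012,0],0,-1],[[0,-0.012,0],0,-1],[[0,-0.012,0],0,-1],[[0,-0.012,0],0,-1]]'
```

```text
clock: 23.75
eef_pos: [0.54, 0.226, 0.0197]
tcp_rot: [0.0, -0.049, 0.999, 0.0]
wrist_force: [0.4, 0.1, 0.7]
finger_gap: 0.0
finger_force: 0.0
clock: 24.75
eef_pos: [0.542, 0.2021, 0.0191]
tcp_rot: [0.0, -0.049, 0.999, 0.0]
wrist_force: [-0.9, 1.9, 0.9]
finger_gap: 0.0002
finger_force: 0.9
clock: 25.75
eef_pos: [0.5421, 0.2003, 0.0192]
tcp_rot: [-0.0, -0.049, 0.999, 0.001]
wrist_force: [-0.7, 7.1, 0.8]
finger_gap: -0.0003
finger_force: 3.6
```

```bash
python3 -m handwheel '[[[0,0.04,0],0,-1],[[0,0.08,0],0,-1],[[0,0.08,-0.2],0,-1],[[0,0,-0.4],0,-1],[[0,-0.12,-0.6],0,-1],[[0,-0.3,-0.8],0,-1],[[0,-0.34,-0.8],0,-1],[[0,-0.34,-0.8],0,-1]]'
python3 look.py w8; python3 seg.py w8
python3 - <<'E'
import cv2
# stop-plate right edge and tile left edge along a row near tile's -y edge, gray profile
a=cv2.imread("pics/w8.png")
for r in (270,300,320): print(r,a[r,270:330:3].tolist())
E
```

```text
clock: 26.75
eef_pos: [0.5505, 0.1141, 0.2187]
tcp_rot: [-0.0, -0.048, 0.999, -0.0]
wrist_force: [0.1, 0.2, -0.2]
finger_gap: 0.0002
finger_force: 0.0
26.75 [0.55053442 0.11405747 0.218718  ] [[-0.995, -0.097, -0.0], [-0.097, 0.995, -0.0], [0.0, -0.0, -1.0]] [ 0.1  0.2 -0.2]
w8 [[519.0, 192.0], [508.0, 340.0], [306.0, 340.0], [297.0, 193.0]]
 tile jig [-0.0503  0.0643] yaw -0.0017 [[1.5, 0.8], [0.3, -0.4], [-0.5, -0.8], [-0.7, 1.0]]
270 [[31, 30, 30], [30, 28, 30], [73, 76, 76], [149, 156, 155], [149, 156, 155], [149, 155, 155], [150, 157, 157], [141, 148, 148], [88, 92, 92], [75, 78, 78], [88, 97, 90], [128, 154, 129], [137, 165, 137], [137, 164, 137], [136, 163, 136], [137, 164, 137], [136, 163, 136], [137, 164, 137], [136, 164, 136], [135, 161, 137]]
300 [[32, 31, 32], [30, 30, 30], [67, 69, 70], [140, 147, 146], [143, 151, 149], [142, 150, 148], [143, 149, 149], [144, 151, 150], [139, 145, 145], [92, 96, 95], [77, 81, 79], [102, 118, 102], [135, 162, 135], [136, 163, 137], [136, 164, 136], [137, 164, 136], [137, 164, 136], [136, 164, 136], [136, 164, 136], [136, 164, 136]]
320 [[32, 31, 32], [31, 29, 30], [38, 38, 38], [119, 125, 125], [150, 158, 158], [149, 156, 155], [148, 155, 154], [149, 157, 156], [150, 156, 156], [120, 126, 125], [77, 81, 80], [88, 99, 90], [128, 154, 128], [136, 164, 136], [135, 163, 135], [135, 164, 135], [135, 163, 135], [136, 165, 136], [136, 164, 136], [136, 163, 135]]
```

```bash
python3 -c "
from cell import bot
print(bot.job_done())"
```

```text
the job is handed in; nothing more can be done
None
```

I handed the job in at about 27 s; no verdict came back. By my last measurements, the stop is seated by itself in the index-pin notch (slide about 0.090), and the tile lies flush along the fence (yaw about -0.002 rad) with no visible gap to the stop plate. The robot was clear of everything.

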